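# Fold down the job-sheet stand

## Task

The job is finished, so fold the job-sheet stand flat. First take away the solenoid that stands on its base and stand it upright on the bench; then pull the open board over towards you, past its dead centre, so that it snaps fully down flat onto the base. Leave the pliers, the tape roll and the wound coil where they are, and do not let the solenoid fall over.

Things in the scene. Friction and masses are not known exactly. Their poses are not given: they have to be found in the camera images.
- stand: Folding job-sheet stand, fixed to the bench by magnet feet. Origin on the bench under the middle of its base; x points from its open front edge to the hinge at the back (away from the robot at yaw 0), z up. Grey steel base plate 150 (x) by 206 mm (y), top 9 mm above the bench, with 4 mm side cheeks 38 mm high, 71 mm high at the hinge; 235 mm wide over its springs.
- board (a joint): Fold angle of the board (rad): 0 open, leaning 18 degrees back on its stop; 0.31 upright; 1.885 folded flat, level over the base. Springs hold it open with about 0.5 N m (3 N at the handle). Dead centre is at about 0.7 (handle about 65 mm in front of the hinge, 0.21 m high); past it, springs and weight snap it down flat within about a second and hold it.
- board_handle (a point): Middle of the board's handle: round steel bar of 9 mm, 88 mm long along the stand's y, 180 mm from the hinge axis, with a free opening of 25 x 87 mm between bar and board edge. Open, it is the highest part: 217 mm above the bench, 56 mm behind the hinge, nothing behind it. It swings about the hinge, forward over the base; folded it is 46 mm high, 120 mm in front of the stand's origin.
- board_hinge (a point): Middle of the board's hinge axis (parallel to the stand's y): 60 mm behind the stand's origin, 46 mm above the bench. The board is a 4 mm aluminium sheet, 192 mm wide, 150 mm from hinge to edge, with a white ruled job sheet on its face (towards the robot when open).
- solenoid_centre (a point): Solenoid body standing on the stand's base in front of the board, where it blocks folding: dark brown upright tube of 38 mm diameter (35 to 103 mm above its underside, up to 5 mm off the axis) on a thick disc of 70 mm diameter, 103 mm tall in all, 0.3 to 0.6 kg. Point on its axis half-way up (51.5 mm above its underside), z upwards. Grasp the tube; yaw does not matter.
- pliers_centre (a point): Combination pliers with blue grips, 55 x 178 mm, 14 mm thick, lying behind and to the left of the stand: a bystander. Point at the middle, 6 mm up.
- tape_roll_centre (a point): Yellow tape roll, 64 mm diameter, 18 mm high, lying behind the stand: a bystander. Point at its centre.
- wound_coil_centre (a point): Orange wound coil on a white bobbin, 45 x 47 x 56 mm, standing behind and to the right of the stand: a bystander. Point at its centre.

How it is judged (in metres and radians):
On the way, in this order (a step that is already met when the one before it is completed fails the run):
1. the solenoid stands upright on the bench, let go, while the board is still open (height (world z) of solenoid_centre below 0.056 m and angle between solenoid_centre's own z axis and vertical below 0.1 rad and linear speed of solenoid below 0.02 m/s and contact force between the fingers and solenoid below 0.1 N and value of joint board below 0.25 rad), for 0.2 s.
2. the board has snapped over and lies flat (value of joint board above 1.82 rad), for 0.2 s.
At the end, for the whole second after the job is handed in: The board lies folded flat (joint within 0.065 rad of 1.885) and still; the solenoid stands upright (within 0.1 rad) and still on the bench top itself, off the stand's base (value of joint board above 1.82 rad and height (world z) of solenoid_centre between 0.045 and 0.056 m and angle between solenoid_centre's own z axis and vertical below 0.1 rad and linear speed of solenoid below 0.02 m/s and velocity of joint board below 0.05 rad/s); the robot touches nothing.
It fails at once if the solenoid falls over (angle between solenoid_centre's own z axis and vertical above 0.7 rad).
It fails at once if the pliers, the tape roll or the wound coil are moved by more than 30 mm (distance of any of pliers_centre, tape_roll_centre, wound_coil_centre from where it was at the start of the episode above 0.03 m).
It also fails if it takes over 54 s, if anything falls off the work surface, if the arm or the gripper's body presses on something with over 40 N, if the wrist force passes 120 N, or if a joint passes its speed limit or range.

## Robot

A 6-joint arm with a two-finger parallel gripper is mounted at the origin on a cart in front of the work surface, level with it; the furniture and walls round the work are solid. World frame = base frame: x ahead of the robot, y to its left, z up, the work surface at z = 0. Lengths are in mm, angles in rad, forces in N, time in s.
With the tool pointing down it reaches from about 350 to 975 mm from the base axis. Payload 7.1 kg.
Tool frame: the origin (TCP) lies at the centre of the arm's flange, where the gripper is bolted on; the fingertips stand 182 mm ahead of it and the grasp point (between the pads) lies 163 mm ahead of it; x points along the fingers, y is the direction in which the jaws open and shut, and the axes are right-handed (so a half turn about x gives the same grasp; the last joint's range is limited). The gripper opens to 88 mm and grips with 3 to 60 N. Pads are 20 mm wide; open, the fingers measure 115 mm over their backs; the gripper's body (75 mm by 178 mm) begins 61 mm behind the grasp point.
Start: joints at [1.129, 0.423, 1.63, -0, 1.089, -0.019], TCP at [256.415, 569.963, 404.675] pointing down, gripper open.
Joint ranges: [-3, 3], [-0.9, 2.11], [0.09, 2.58], [-1.31, 4.45], [0.11, 2.69], [-2.54, 2.54]. Speed limits (rad/s): [2.39, 2.39, 3.01, 3.14, 3.14, 3.14].

## Interface

Orientations are given as a rotation vector (axis times angle).
In Python, from workcell import readout, viewer, workorder, models gives the robot as it stands. The module is installed in compiled form; this text tells all that it offers.
- The arm moves only by the tool apply_moves, never from a script. Its argument "commands" is a list that holds one entry, the list of rows, each a list of 4 numbers: the shift along the world's x, y, z in m, then the turn about the world's z in rad. A call has 1 to 8 rows; each row is the pose to reach, as a shift and turn from the pose commanded when the call began; what a row does not reach only later rows make up. A row lasts 1/8 s, in which the tool goes at most 62.5 mm and 10.7 degrees, less where a joint would pass 70% of its speed; a pose out of reach is approached as far as the arm can. A call with a gripper value outside its range is refused whole. "gripper" is the finger opening in m, from 0 to 0.0878, set as the call begins (left out, the last holds). The fingers move at their own pace and stop on an object; the grip force is fixed at half the most. Time passes only in rows, so rows that repeat a pose let the fingers close. It gives the time, the measured TCP pose, the force and the opening at its end, in the units of the state.
- readout.get_obs(): the state, without advancing time (a new reading comes with each control period).
- viewer.get_image(name): name is "side" or "top"; returns a dict with "color" (400x640x3 uint8, red, green, blue), "vertical_fov" (degrees; the focal length in pixels is half the picture's height over the tangent of half this angle, whatever the lens; pixels are square), "cx", "cy" (the principal point, pixels), "rvec" (rotation vector, rad) and "tvec" (3), from world to camera coordinates, as OpenCV has them. Camera axes: x right, y down, z forward; pixel columns grow to the right and rows downward; lengths in mm; the calibration is good to about 2 mm. A picture is of the moment at which its call begins. There is no depth.
- workorder.close_job(): hands the job in, once; it reports no verdict.
Trained networks look in the newest picture that a camera, given by its name, has taken for a name from the list of things; names that differ only in an ending like _2 or _b are one class to them, and where a whole thing is asked for, a point or a joint stands for the part that bears it (a point fixed in the world has none). Each returns a list of dicts, best first, with "conf" (0 to 1); they miss things now and then, are a little off and sometimes report something else, mostly with a low value. They report only what shows in the picture. A call takes as long as a camera call.
- models.search_frame(camera, label): "position" ([x, y, z] in mm, in world coordinates, good to about 4 mm: the middle of the surface that is visible of it).
- models.place_of(camera, label): "position" ([x, y, z] in mm, in world coordinates, good to about 4 mm: a listed point, or the origin of a listed thing).
The state is a dict: "t": time; "qpos": joint angles; "qvel": joint speeds; "joint_torque": joint torques, N m; "ee_pos": TCP position; "orientation": TCP orientation; "ft_force": force on the tool from outside, world axes, zero at the start; "moment": the same for the moment, N m; "width": finger opening in mm.
Only numpy, scipy, OpenCV 4.12 (cv2) and the standard library are available. Lean on these libraries where they do the work, as an engineer would, in place of code of your own. Each camera call takes 0.05 s, during which the arm holds its last target.

## Working session

There is one attempt and no reset: what is moved stays moved. The work goes in short steps, Python scripts to look and compute and a tool call to move; the robot and the scene stay as the last step left them, time stands still between calls to the robot, and variables do not carry over. Pictures are saved under pics/ and viewed, and the job is handed in when it is done.

Besides the shell and the picture viewer there is one more tool, called after ">>>" as name(argument=value, ...), one argument or row to a line, values as JSON. apply_moves: Moves the arm, as the interface text tells. Its arguments: {"type":"object","properties":{"commands":{"type":"array","items":{"type":"array","items":{"type":"array","items":{"type":"number"}}}},"gripper":{"type":"number"}},"required":["commands"]}

```bash
mkdir -p pics; cat > h.py <<'E'
import numpy as np,cv2
from workcell import readout, viewer, workorder, models
def save(cam,name):
    im=viewer.get_image(cam); cv2.imwrite('pics/'+name,im['color'][:,:,::-1]); return im
def K(im):
    f=200/np.tan(np.radians(im['vertical_fov'])/2); return np.array([[f,0,im['cx']],[0,f,im['cy']],[0,0,1.]])
def proj(im,P):
    return cv2.projectPoints(np.array(P,float).reshape(-1,1,3),np.array(im['rvec'],float),np.array(im['tvec'],float),K(im),None)[0].reshape(-1,2)
def ray(im,u,v,z):
    R=cv2.Rodrigues(np.array(im['rvec'],float))[0];t=np.array(im['tvec'],float).ravel()
    c=-R.T@t;d=R.T@np.linalg.inv(K(im))@[u,v,1];return c+d*(z-c[2])/d[2]
E
python3 - <<'E'
from h import *
o=readout.get_obs();print(o)
for c in('side','top'):
    im=save(c,c+'0.png');print(c,im['vertical_fov'],im['rvec'],im['tvec'])
    for l in['stand','board_handle','board_hinge','solenoid_centre','pliers_centre','tape_roll_centre','wound_coil_centre']:
        print(l,[(np.round(d['position']),round(d['conf'],2)) for d in models.place_of(c,l)[:2]])
E
```

```text
{'t': 0.0, 'qpos': array([ 1.12900547e+00,  4.23826305e-01,  1.63070352e+00, -1.84582285e-05,
        1.08858867e+00, -1.90135204e-02]), 'qvel': array([ 4.87402515e-04,  1.18937316e-03,  2.18268347e-04, -3.17729174e-05,
       -8.48505998e-04, -8.53459539e-05]), 'joint_torque': array([ 7.69518629e-04, -5.44619143e+01, -2.73676103e+01,  6.44524209e-02,
        2.24546401e-02, -1.40255611e-04]), 'ee_pos': array([256.29840975, 569.71882741, 403.90524629]), 'orientation': array([ 0.33043207,  1.54557583, -0.33278584]), 'ft_force': array([-0.15285301, -0.01749656,  0.43426041]), 'moment': array([-0.01807792,  0.01347816,  0.03148877]), 'width': 87.80978850344619}
side 53.08526613514461 [ 0.01545631 -2.84827647  1.28370815] [ 620.73148432  103.4492219  1160.33435423]
stand [(array([525., -58.,   1.]), 0.71)]
board_handle [(array([636., -46., 219.]), 0.63)]
board_hinge [(array([581., -54.,  45.]), 0.7)]
solenoid_centre [(array([493., -39.,  64.]), 0.9)]
pliers_centre [(array([693., 265.,   6.]), 0.91)]
tape_roll_centre []
wound_coil_centre [(array([ 704., -284.,   29.]), 0.78)]
top 50.85930027521392 [ 2.14412675 -2.1797463   0.11403079] [  18.1415725   611.2310531  1114.30711422]
stand [(array([639., -42., 218.]), 0.34)]
board_handle [(array([639., -43., 216.]), 0.97)]
board_hinge [(array([580., -53.,  50.]), 0.83), (array([522., -63.,  -1.]), 0.53)]
solenoid_centre [(array([487., -37.,  63.]), 0.69), (array([640., -40., 218.]), 0.46)]
pliers_centre [(array([697., 262.,   4.]), 0.56)]
tape_roll_centre [(array([712.,  61.,   9.]), 0.57)]
wound_coil_centre [(array([ 702., -285.,   29.]), 0.55)]
```

```bash
ls pics
```

```text
side0.png
top0.png
```

View pics/side0.png

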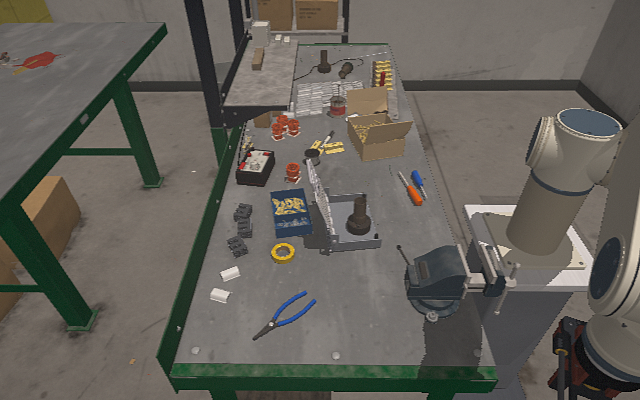

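View pics/top0.png

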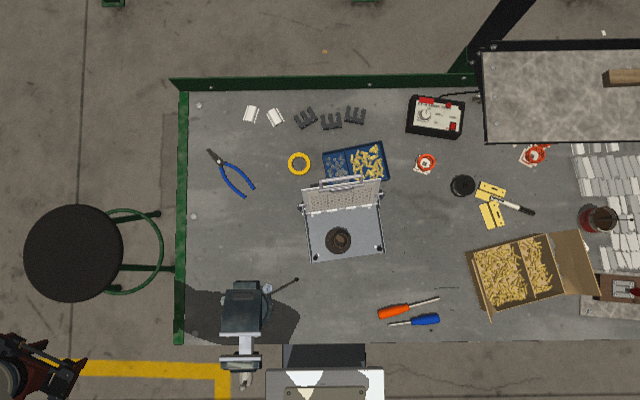

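```bash
python3 - <<'E'
from h import *
o=readout.get_obs();print(cv2.Rodrigues(o['orientation'])[0].round(2))
yaw=0.16;S=np.array([524,-60,0]);c,s=np.cos(yaw),np.sin(yaw);R=np.array([[c,-s,0],[s,c,0],[0,0,1]])
for cam,crop in(('side',(280,400,140,260)),('top',(280,400,160,280))):
    im=viewer.get_image(cam);g=im['color'][:,:,::-1].copy();k=5
    x0,x1,y0,y1=crop
    big=cv2.resize(g[y0:y1,x0:x1],None,fx=k,fy=k,interpolation=cv2.INTER_CUBIC)
    def dr(P,col):
        p=((proj(im,P)-[x0,y0]+.5)*k).astype(int);cv2.polylines(big,[p.reshape(-1,1,2)],False,col,1)
    a=np.linspace(0,6.3,40)
    C=np.array([490,-38,0])
    for r,z in((35,9),(19,112)): dr(C+np.c_[r*np.cos(a),r*np.sin(a),0*a+z],(0,255,0))
    dr(S+np.array([[-75,-103,9],[-75,103,9],[75,103,9],[75,-103,9],[-75,-103,9]])@R.T,(0,0,255))
    dr(S+np.array([[116,-44,217],[116,44,217]])@R.T,(255,0,255))
    cv2.imwrite(f'pics/{cam}1.png',big)
    for u in([(445,230),(265,220)] if cam=='top' else []): print(u,ray(im,*u,0).round())
E
```

```text
[[ 0.    0.41  0.91]
 [-0.    0.91 -0.41]
 [-1.   -0.    0.  ]]
(445, 230) [ 517. -342.    0.]
(265, 220) [553. 159.   0.]
```

View pics/side1.png

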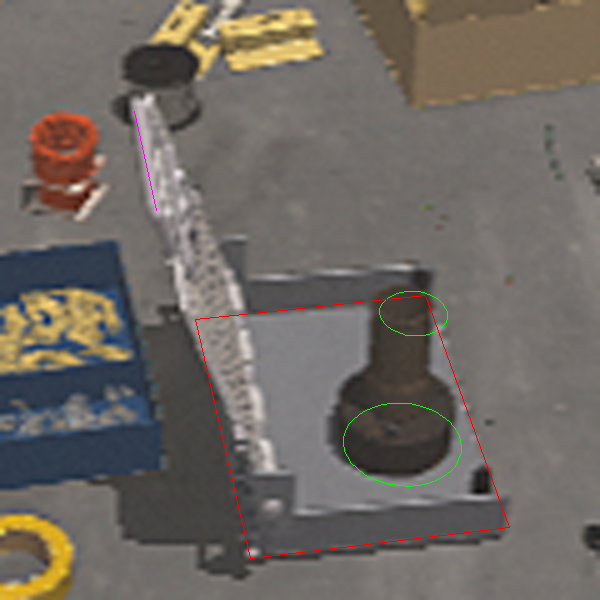

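View pics/top1.png

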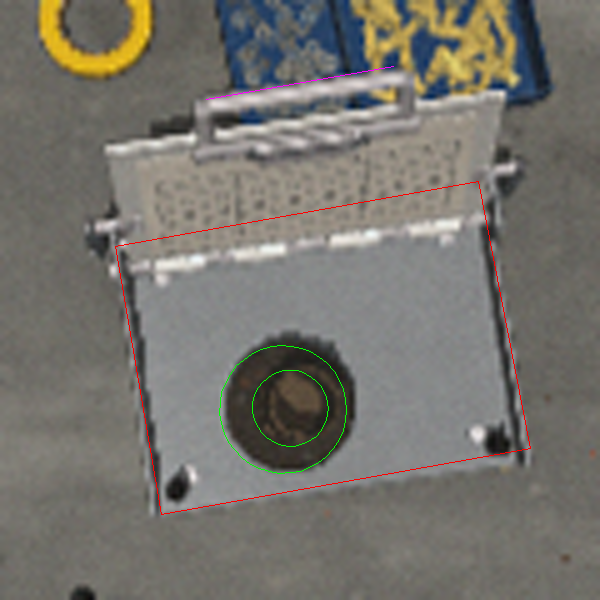

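>>> apply_moves(
  commands=[
    [[0.0,0.0,0.05,0.07],[0.02,-0.03,0.08,0.15],[0.04,-0.09,0.08,0.22],[0.06,-0.145,0.08,0.29],[0.08,-0.2,0.08,0.36],[0.1,-0.255,0.08,0.44],[0.12,-0.31,0.08,0.51],[0.14,-0.365,0.08,0.58]],
  ],
  gripper=0.0878,
)

```text
t: 1.9
ee_pos: [396.7, 203.2, 485.0]
orientation: [-0.125, 1.566, 0.126]
ft_force: [1.6, 0.7, 0.4]
width: 87.6
```

>>> apply_moves(
  commands=[
    [[0.02,-0.055,0.0,0.0],[0.04,-0.11,-0.01,0.0],[0.06,-0.16,-0.03,0.0],[0.08,-0.21,-0.04,0.0],[0.09,-0.23,-0.06,0.0],[0.1,-0.248,-0.08,0.0],[0.1,-0.248,-0.1,0.0],[0.1,-0.248,-0.1,0.0]],
  ],
)

```text
t: 2.9
ee_pos: [495.9, -43.2, 383.5]
orientation: [-0.123, 1.57, 0.124]
ft_force: [0.7, 0.0, 0.3]
width: 88.0
```

```bash
python3 - <<'E'
from h import *
for c in('side','top'):
    im=viewer.get_image(c);g=im['color'][:,:,::-1];
    cv2.imwrite(f'pics/{c}2.png',cv2.resize(g[90:270,260:440],None,fx=3.3,fy=3.3,interpolation=cv2.INTER_CUBIC))
    print([(np.round(d['position']),round(d['conf'],2)) for d in models.place_of(c,'solenoid_centre')[:2]],[(np.round(d['position']),round(d['conf'],2)) for d in models.search_frame(c,'solenoid_centre')[:2]])
E
```

```text
[(array([494., -40.,  62.]), 0.6)] [(array([498., -25.,  44.]), 0.87)]
[(array([638., -41., 218.]), 0.19)] []
```

View pics/side2.png

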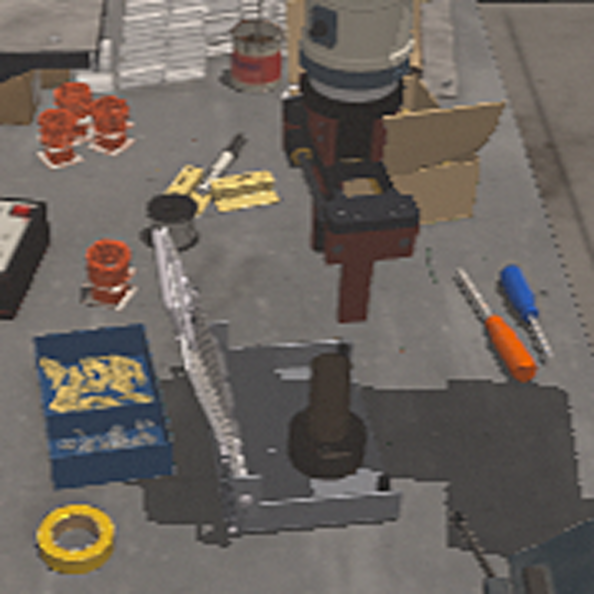

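View pics/top2.png

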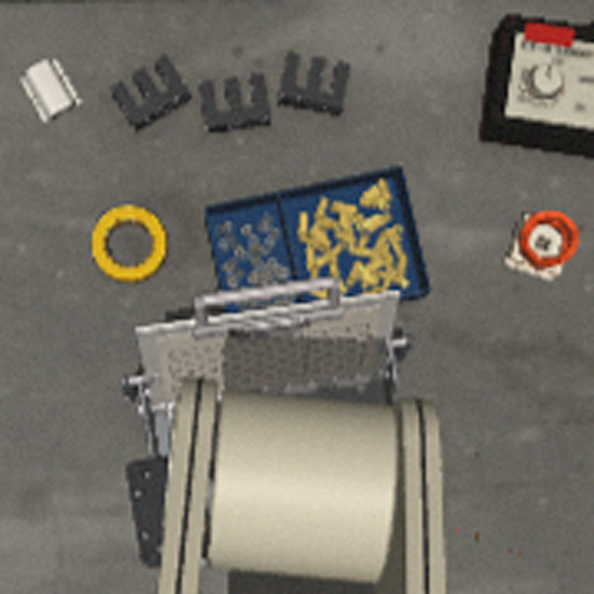

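```bash
python3 - <<'E'
from h import *
im=viewer.get_image('side')
# near finger centre offset +51 in stand y
for n,P in {'fing tip':(496-.16*51,-43+50,201),'fing top':(496-.16*51,-43+50,281),'tube top':(496,-43,112),'tube low':(496,-43,46),'disc':(494,-42,9)}.items(): print(n,((proj(im,P)[0]-[260,90]+.5)*3.3).round())
E
```

```text
fing tip [353. 324.]
fing top [361. 240.]
tube top [332. 368.]
tube low [327. 424.]
disc [327. 455.]
```

Projection matches the picture (finger tip 353,324; tube top 332,365 in the crop). Descending to the grasp.

>>> apply_moves(
  commands=[
    [[0.001,-0.001,-0.04,0],[0.001,-0.001,-0.08,0],[0.001,-0.001,-0.11,0],[0.001,-0.001,-0.13,0],[0.001,-0.001,-0.142,0],[0.001,-0.001,-0.142,0]],
  ],
)

```text
t: 4.0
ee_pos: [497.4, -44.0, 242.4]
orientation: [-0.124, 1.568, 0.124]
ft_force: [-1.1, 0.2, -0.4]
width: 87.9
```

>>> apply_moves(
  commands=[
    [[0,0,0,0],[0,0,0,0],[0,0,0,0],[0,0,0,0],[0,0,0,0],[0,0,0,0]],
  ],
  gripper=0.02,
)

```text
t: 4.75
ee_pos: [497.4, -43.7, 242.9]
orientation: [-0.122, 1.567, 0.124]
ft_force: [-1.7, 3.0, 5.1]
width: 39.4
```

>>> apply_moves(
  commands=[
    [[0,0,0.01,0],[0,0,0.03,0],[0,0,0.055,0],[0,0,0.075,0],[0,0,0.08,0],[0,0,0.08,0]],
  ],
)

```text
t: 5.5
ee_pos: [497.1, -44.1, 322.5]
orientation: [-0.124, 1.567, 0.123]
ft_force: [0.4, 0.2, -5.5]
width: 37.5
```

>>> apply_moves(
  commands=[
    [[0,-0.02,0,0],[0,-0.06,0,0],[0,-0.1,0,0],[0,-0.14,0,0],[0,-0.18,0,0],[0,-0.215,0,0],[0,-0.235,0,0],[0,-0.235,0,0]],
  ],
)

```text
t: 6.5
ee_pos: [497.2, -279.8, 321.8]
orientation: [-0.121, 1.568, 0.123]
ft_force: [0.8, 1.5, -6.1]
width: 37.7
```

>>> apply_moves(
  commands=[
    [[0,0,-0.02,0],[0,0,-0.045,0],[0,0,-0.065,0],[0,0,-0.075,0],[0,0,-0.08,0],[0,0,-0.083,0],[0,0,-0.083,0]],
  ],
)

```text
t: 7.38
ee_pos: [497.6, -279.0, 240.0]
orientation: [-0.124, 1.567, 0.123]
ft_force: [0.3, 0.8, -4.9]
width: 37.8
```

```bash
python3 - <<'E'
from h import *
for c in('side','top'):
    im=viewer.get_image(c);g=im['color'][:,:,::-1];
    cv2.imwrite(f'pics/{c}3.png',cv2.resize(g[90:270,260:440],None,fx=3.3,fy=3.3,interpolation=cv2.INTER_CUBIC))
    print([(np.round(d['position']),round(d['conf'],2)) for d in models.place_of(c,'solenoid_centre')[:2]])
print(readout.get_obs()['ft_force'],readout.get_obs()['ee_pos'])
E
```

```text
[(array([ 491., -276.,   57.]), 0.71)]
[(array([ 493., -276.,   58.]), 0.4)]
[-0.54718605  0.61030793 -6.23960571] [ 497.54378965 -279.15655401  240.13146558]
```

View pics/side3.png

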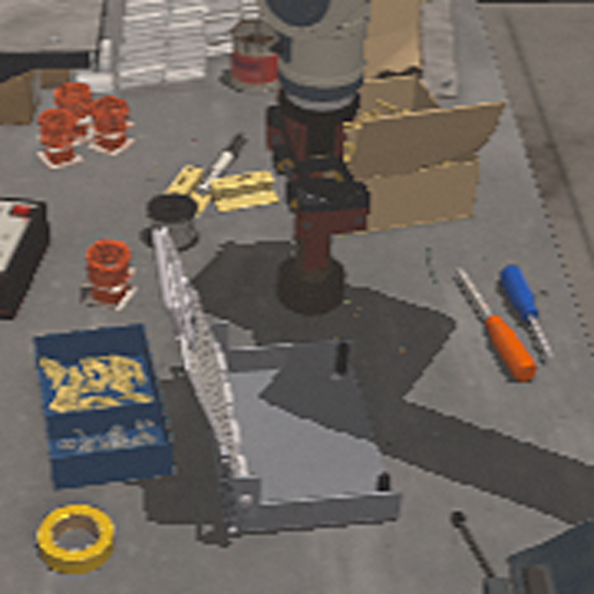

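>>> apply_moves(
  commands=[
    [[0,0,-0.002,0],[0,0,-0.004,0],[0,0,-0.005,0],[0,0,-0.005,0]],
  ],
)

```text
t: 8.07
ee_pos: [498.0, -279.4, 236.9]
orientation: [-0.124, 1.566, 0.123]
ft_force: [-3.5, 1.5, 16.8]
width: 38.2
```

>>> apply_moves(
  commands=[
    [[0,0,0.001,0],[0,0,0.001,0]],
  ],
)

```text
t: 8.32
ee_pos: [497.8, -279.3, 237.0]
orientation: [-0.124, 1.566, 0.123]
ft_force: [-2.9, 1.5, 10.0]
width: 37.3
```

>>> apply_moves(
  commands=[
    [[0,0,0,0],[0,0,0,0],[0,0,0,0],[0,0,0,0],[0,0,0,0],[0,0,0,0]],
  ],
  gripper=0.0878,
)

```text
t: 9.07
ee_pos: [497.4, -279.0, 235.6]
orientation: [-0.123, 1.567, 0.123]
ft_force: [-1.0, 0.7, -0.8]
width: 87.6
```

```bash
python3 - <<'E'
from h import *
o=readout.get_obs();print(o['width'],o['ft_force'],o['ee_pos'])
for c in('side','top'):
    im=viewer.get_image(c);g=im['color'][:,:,::-1];
    cv2.imwrite(f'pics/{c}4.png',cv2.resize(g[90:270,260:440],None,fx=3.3,fy=3.3,interpolation=cv2.INTER_CUBIC))
    print([(np.round(d['position']),round(d['conf'],2)) for d in models.place_of(c,'solenoid_centre')[:2]],[(np.round(d['position']),round(d['conf'],2)) for d in models.place_of(c,'board_handle')[:2]])
E
```

```text
87.62198777977179 [-0.96819962  0.70425841 -0.75945883] [ 497.40450866 -279.03021636  235.62869816]
[(array([ 494., -277.,   48.]), 0.78)] [(array([636., -41., 220.]), 0.68)]
[(array([ 489., -279.,   52.]), 0.4)] [(array([639., -38., 217.]), 0.84)]
```

View pics/side4.png

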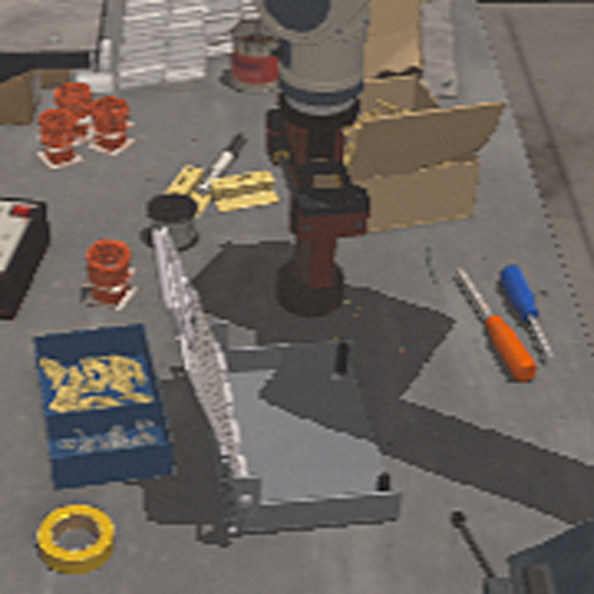

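>>> apply_moves(
  commands=[
    [[0,0,0.02,0],[0,0,0.06,0],[0,0,0.11,0],[0,0,0.165,0],[0,0,0.215,0],[0,0,0.24,0],[0,0,0.24,0]],
  ],
)

```text
t: 10.25
ee_pos: [497.6, -279.1, 477.7]
orientation: [-0.125, 1.564, 0.121]
ft_force: [-0.3, -0.2, -0.3]
width: 87.8
```

>>> apply_moves(
  commands=[
    [[0.03,0.03,0,0],[0.065,0.07,0,0],[0.1,0.11,0,0],[0.135,0.155,0,0],[0.16,0.2,0,0],[0.178,0.23,0,0],[0.183,0.243,0,0],[0.183,0.243,0,0]],
  ],
  gripper=0.0,
)

```text
t: 11.25
ee_pos: [680.2, -35.8, 474.1]
orientation: [-0.124, 1.57, 0.124]
ft_force: [0.3, -0.4, -0.1]
width: 11.5
```

>>> apply_moves(
  commands=[
    [[0,0,-0.03,0],[0,0,-0.06,0],[0,0,-0.08,0],[0,0,-0.094,0],[0,0,-0.094,0],[0,0,-0.094,0]],
  ],
)

```text
t: 12.0
ee_pos: [680.8, -36.2, 382.6]
orientation: [-0.124, 1.566, 0.123]
ft_force: [-0.1, -0.5, -0.3]
width: 0.4
```

```bash
python3 - <<'E'
from h import *
o=readout.get_obs();print(o['width'],o['ft_force'],o['ee_pos'])
for c in('side','top'):
    im=viewer.get_image(c);g=im['color'][:,:,::-1];
    cv2.imwrite(f'pics/{c}5.png',cv2.resize(g[90:270,260:440],None,fx=3.3,fy=3.3,interpolation=cv2.INTER_CUBIC))
    print([(np.round(d['position']),round(d['conf'],2)) for d in models.place_of(c,'solenoid_centre')[:2]],[(np.round(d['position']),round(d['conf'],2)) for d in models.place_of(c,'board_handle')[:2]])
E
```

```text
0.3648233376940419 [-0.05567979 -0.47636791 -0.32000536] [680.75328478 -36.15113955 382.64496065]
[(array([ 494., -279.,   52.]), 0.69)] [(array([639., -44., 219.]), 0.76)]
[(array([ 490., -278.,   52.]), 0.89)] []
```

View pics/side5.png

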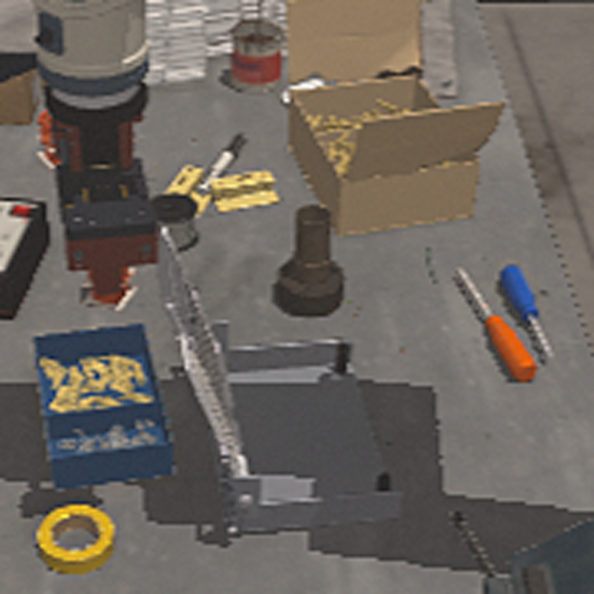

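View pics/top5.png

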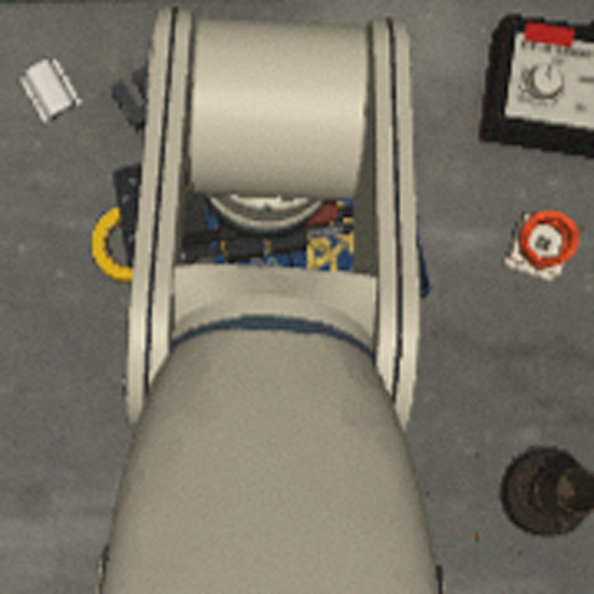

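>>> apply_moves(
  commands=[
    [[-0.015,-0.002,0,0],[-0.025,-0.004,0,0],[-0.035,-0.006,0.002,0],[-0.045,-0.007,0.004,0],[-0.055,-0.009,0.007,0],[-0.055,-0.009,0.007,0]],
  ],
)

```text
t: 13.05
ee_pos: [624.8, -45.2, 389.1]
orientation: [-0.123, 1.567, 0.123]
ft_force: [1.6, 1.4, 0.3]
width: 0.5
```

```bash
python3 - <<'E'
from h import *
o=readout.get_obs();print(o['width'],o['ft_force'],o['ee_pos'])
im=viewer.get_image('side');g=im['color'][:,:,::-1];
cv2.imwrite(f'pics/side6.png',cv2.resize(g[90:270,260:440],None,fx=3.3,fy=3.3,interpolation=cv2.INTER_CUBIC))
E
```

```text
0.4693635081452588 [1.61248796 1.43676261 0.33801899] [624.75574159 -45.17936902 389.09580826]
```

View pics/side6.png

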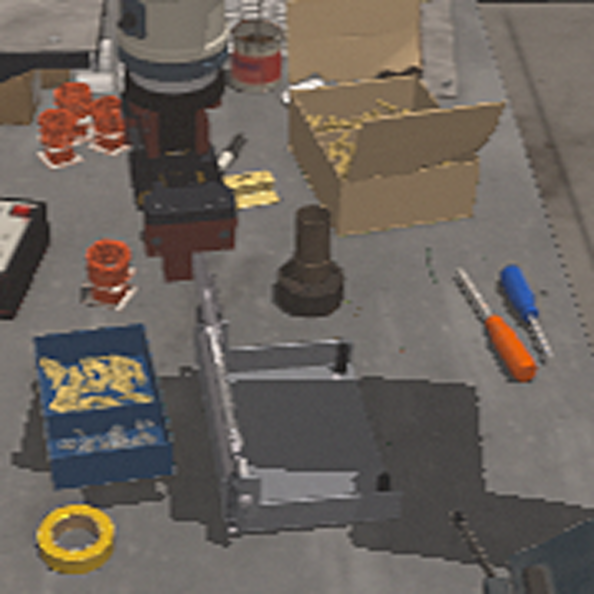

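The board is following the finger (handle now at about (205,265), was (165,240)). Continuing along the arc.

>>> apply_moves(
  commands=[
    [[-0.015,-0.002,0.002,0],[-0.03,-0.005,0.003,0],[-0.045,-0.007,0.002,0],[-0.06,-0.01,0.001,0],[-0.075,-0.012,-0.002,0],[-0.09,-0.014,-0.006,0],[-0.105,-0.017,-0.012,0],[-0.12,-0.019,-0.02,0]],
  ],
)

```text
t: 14.1
ee_pos: [504.2, -64.3, 368.2]
orientation: [-0.124, 1.568, 0.123]
ft_force: [0.5, -0.1, 1.1]
width: 0.3
```

```bash
python3 - <<'E'
from h import *
o=readout.get_obs();print(o['width'],o['ft_force'],o['ee_pos'])
im=viewer.get_image('side');g=im['color'][:,:,::-1];
cv2.imwrite(f'pics/side7.png',cv2.resize(g[90:270,260:440],None,fx=3.3,fy=3.3,interpolation=cv2.INTER_CUBIC))
E
```

```text
0.31583956133284885 [ 0.52817913 -0.07763067  1.11797515] [504.22158916 -64.26676781 368.17884324]
```

View pics/side7.png

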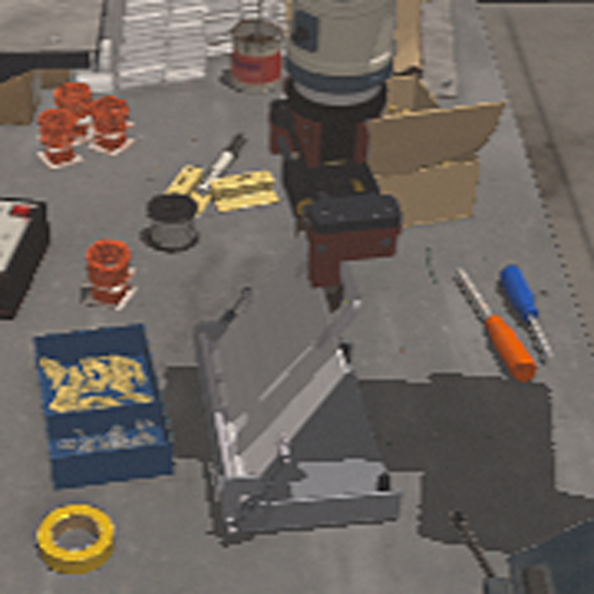

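>>> apply_moves(
  commands=[
    [[0,0,0.02,0],[0,0,0.06,0],[0,0,0.1,0],[0,0,0.12,0],[0,0,0.12,0],[0,0,0.12,0],[0,0,0.12,0],[0,0,0.12,0]],
  ],
)

```text
t: 15.15
ee_pos: [505.3, -64.0, 487.7]
orientation: [-0.123, 1.569, 0.124]
ft_force: [0.1, 0.2, 0.2]
width: 0.7
```

>>> apply_moves(
  commands=[
    [[0,0.03,0,0],[0,0.09,0,0],[0,0.15,0,0],[0,0.2,0,0],[0,0.2,0,0],[0,0.2,0,0],[0,0.2,0,0],[0,0.2,0,0]],
  ],
)

```text
t: 16.15
ee_pos: [505.5, 134.9, 488.7]
orientation: [-0.122, 1.567, 0.122]
ft_force: [-0.3, -0.3, -0.8]
width: 0.3
```

```bash
python3 - <<'E'
from h import *
o=readout.get_obs();print(o['width'],o['ft_force'],o['ee_pos'])
for c in('side','top'):
    im=viewer.get_image(c);g=im['color'][:,:,::-1];
    cv2.imwrite(f'pics/{c}8.png',cv2.resize(g[90:270,240:440],None,fx=3,fy=3,interpolation=cv2.INTER_CUBIC))
    for l in['solenoid_centre','board_handle','pliers_centre','tape_roll_centre','wound_coil_centre']:
        print(l,[(np.round(d['position']),round(d['conf'],2)) for d in models.place_of(c,l)[:2]])
E
```

```text
0.3278123606452315 [-0.33399759 -0.26651786 -0.82703283] [505.53696408 134.93940479 488.65041074]
solenoid_centre [(array([ 492., -278.,   54.]), 0.73)]
board_handle [(array([402., -75.,  49.]), 0.69), (array([709.,  64.,   9.]), 0.41)]
pliers_centre [(array([694., 264.,   5.]), 0.64), (array([404., -76.,  48.]), 0.63)]
tape_roll_centre [(array([708.,  66.,  10.]), 0.68), (array([ 494., -278.,   53.]), 0.4)]
wound_coil_centre [(array([ 704., -289.,   29.]), 0.65)]
solenoid_centre [(array([ 491., -277.,   55.]), 0.89)]
board_handle [(array([404., -73.,  45.]), 0.67)]
pliers_centre [(array([698., 260.,   4.]), 0.62)]
tape_roll_centre []
wound_coil_centre [(array([ 702., -288.,   30.]), 0.87)]
```

View pics/side8.png

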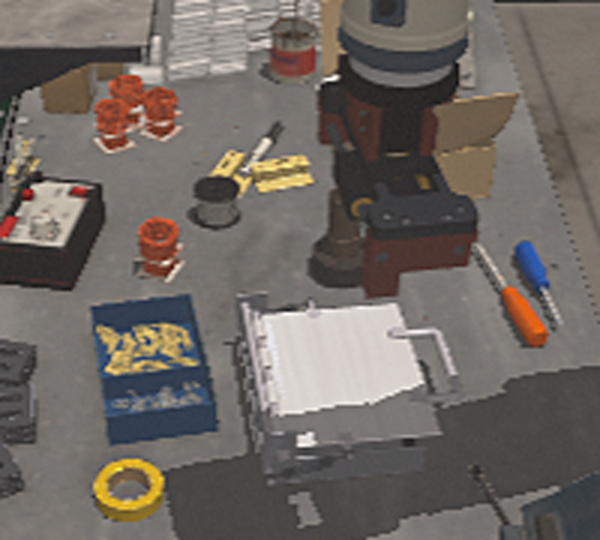

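View pics/top8.png

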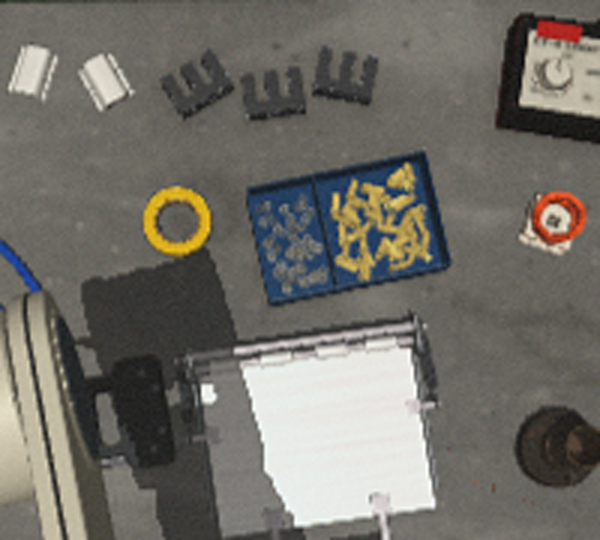

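```bash
python3 -c "
from h import *
print(workorder.close_job())"
```

```text
the job is handed in; nothing more can be done
None
```

The solenoid now stands upright on the bench and the board is folded flat onto the base; I handed the job in at about 16.5 s of the 54 s allowed.

- **Solenoid:** I gripped it by the tube and set it down to the right of the stand, at about (492, -278) mm. After letting go, the networks put its centre at z 48–55 mm, where 51.5 is right, and the pictures show it upright.
- **Board:** I hooked the closed fingers behind the handle and pulled it along its arc until it snapped over. The last look put the handle at about (403, -74, 47) mm; folded flat, it should be at about (406, -79, 46).
- **Bystanders:** The pliers, tape roll and wound coil read within 4–5 mm of their first readings, about the networks' accuracy.
- **Robot:** It was clear of everything, with under 1 N on the wrist.

Nothing failed. In the last look, the top camera did not report the tape roll, though it is plain in the picture. The side camera also gave a few wrong second guesses, which I ignored.

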